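Slide the tube rack on to the next station

TASK

Two rail slides lie side by side on the cabinet's deck; one carrier bears a rack of capped sample tubes, the other a box of pipette tips. Push the carrier with the tube rack along its rail to the next station, the first pair of side posts ahead of it, so that it sits in the detent there with its side ears in line with the posts, and let go. Do not run it on past that station, and leave the tip-box carrier where it is.

Things in the scene. Friction and masses are not known exactly. Their poses are not given: they have to be found in the camera images.
- tube_carrier (a joint): Travel (m) of the carrier with the tube rack along its rail: 0 at the loading end, starts at 0 to 0.06, next station 0.150, last station 0.260, end of travel 0.27. About 1 N of friction; stays where it is left. A spring ball drops between two ridges at each station: 4 to 6 N to push over a ridge; within about 6 mm of the station the detent draws the carrier in and holds it with 2 mm of play.
- tube_push (a point): Mid-line of the tube carrier's push face, 88 mm above deck: rear face of an upright metal plate, 50 mm wide, 8 thick, from 36 to 105 mm above deck, at its loading end. y axis: along the rail, push direction; z up. The carrier's side ears stand 83 mm ahead of it. Ahead of the plate a 33 mm gap, then the white rack (64 mm wide, 84 long, caps up to 120 mm above deck). Rail behind: under 25 mm.
- station (a point): The next station on the tube carrier's rail: point on the rail's centre line midway between the tops of the first pair of dark steel posts, 46 mm above deck (posts 8 mm thick, 48 mm either side). y axis: along the rail in the push direction; z up. With the carrier seated its push face lies 83 mm short of this point. A second pair of posts 110 mm farther on is the last station.
- tip_push (a point): The same push-face point (88 mm above deck) of the other carrier, which bears a low white box of pipette tips (62 by 80 mm, top 79 mm above deck) and must stay where it is. Its rail runs beside the tube rail, 0.14 to 0.2 m from it, either one nearer the robot; same axes.

How it is judged (in metres and radians):
At the end, for the whole second after the job is handed in: The tube-rack carrier rests at the next station, its travel within 10 mm of 0.150 m, and the tip-box carrier is within 10 mm of where it began (value of joint tube_carrier between 0.14 and 0.16 m and velocity of joint tube_carrier between -0.01 and 0.01 m/s and distance of tip_push from where it was at the start of the episode below 0.01 m); the robot touches nothing.
It fails at once if the tube-rack carrier is run on more than 30 mm past the next station (value of joint tube_carrier above 0.18 m).
It fails at once if the tip-box carrier is moved more than 10 mm (distance of tip_push from where it was at the start of the episode above 0.01 m).
It also fails if it takes over 32 s, if anything falls off the work surface, if the arm or the gripper's body presses on something with over 40 N, if the wrist force passes 120 N, or if a joint passes its speed limit or range.

ROBOT

A 6-joint arm with a two-finger parallel gripper is mounted at the origin on the work surface. World frame = base frame: x ahead of the robot, y to its left, z up, the work surface at z = 0. Lengths are in mm, angles in degrees, forces in N, time in s.
With the tool pointing down it reaches from about 275 to 725 mm from the base axis. Payload 5.6 kg.
Tool frame: the origin (TCP) lies midway between the tips of the shut fingers; the grasp point (between the pads) lies 19 mm behind it; z points along the fingers, y is the line along which they close (so a half turn about z gives the same grasp; the last joint's range is limited). The gripper opens to 85 mm and grips with 20 to 120 N. Pads are 22 mm wide; open, the fingers measure 114 mm over their backs; the gripper's body (76 mm by 85 mm) begins 54 mm behind the grasp point. The pads swing forward as they close: fully open they stand 13 mm farther back than shut.
Start: joints at [-52.506, 14.616, 6.199, 0, -81.583, -16.306], TCP at [198.805, -512.806, 231.283] pointing down, gripper open.
Joint ranges: [-168.99, 168.99], [-69.2, 112.95], [-62.41, 85.93], [-164.36, 98.24], [-168.68, -3.75], [-174.98, 174.98]. Speed limits (degrees/s): [147.25, 147.25, 180, 180, 180, 180].

INTERFACE

Orientations are given as [roll, pitch, yaw] about the fixed x, y, z axes, in that order (R = Rz(yaw) Ry(pitch) Rx(roll)).
In Python, from cell import r gives the robot as it stands.
- The arm moves only by the tool arm_command, never from a script. Its arguments are lists of equal length, an entry for each row: "xyz": the shift along the tool's x, y, z in m, a list of three; "turn": the turn about the tool's z in rad. In form: {"xyz": [[tx, ty, tz], ...], "turn": [turn, ...]}. A call has 1 to 8 rows; each row shifts and turns the commanded pose from where the row before left it, along the tool's axes as they then stand; what a row does not reach is not made up. A row lasts 1/8 s, in which the tool goes at most 62.5 mm and 10.7 degrees, less where a joint would pass 70% of its speed; a pose out of reach is approached as far as the arm can. A call is refused whole if a number of a shift passes 0.0625 or a number of a turn 0.188, either way. A call with a gripper value outside its range is refused whole. "claw" is the finger opening in m, from 0 to 0.0854, set as the call begins (left out, the last holds). The fingers move at their own pace and stop on an object; "squeeze" is the grip in N (left out, the last holds). Time passes only in rows, so rows that do not move let the fingers close. It gives the time, the measured TCP pose, the force, the opening and the grip force at its end, in the units of the state.
- r.state(): the state, without advancing time (a new reading comes with each control period).
- r.get_image(name): name is "scene" or "top" or "wrist"; returns a dict with "frame" (420x560x3 uint8, red, green, blue), "depth" (420x560 float32, mm along the optical axis (not along the pixel's ray), 0 where there is no reading), "K" (3x3 intrinsics, pixels), "dist" ([k1, k2, p1, p2, k3] as OpenCV has them; the pictures are not rectified), "rvec" (rotation vector, rad) and "tvec" (3), from world to camera coordinates, as OpenCV has them; the wrist camera has in their place "hand_eye" (4x4, takes a point from camera to tool coordinates, whose origin is the TCP and whose axes are the flange's). Camera axes: x right, y down, z forward; pixel columns grow to the right and rows downward; lengths in mm; the calibration is good to about 2 mm. A picture is of the moment at which its call begins: read the wrist's pose just before it.
- r.finish_job(): hands the job in; it is judged then, once.
The state is a dict: "time": time; "q": joint angles; "joint_velocities": joint speeds; "tau": joint torques, N m; "ee_pos": TCP position; "tcp_rot": TCP orientation; "wrist_force": force on the tool from outside, world axes, zero at the start; "wrist_torque": the same for the moment, N m; "opening": opening from 0.0 (shut) to 1.0 (fully open); "gripper_force": force on a finger pad.
Only numpy, scipy, OpenCV 4.12 (cv2) and the standard library are available. Lean on these libraries where they do the work, as an engineer would, in place of code of your own. Each camera call takes 0.05 s, during which the arm holds its last target. There are 200 camera calls.

## Working session

There is one attempt and no reset: what is moved stays moved. The work goes in short steps, Python scripts to look and compute and a tool call to move; the robot and the scene stay as the last step left them, time stands still between calls to the robot, and variables do not carry over. Pictures are saved under pics/ and viewed, at most 10 in all, crops included, and the job is handed in when it is done.

Besides the shell and the picture viewer there is one more tool, called after ">>>" as name([rows], argument=value, ...), one row to a line, values as JSON. arm_command: Moves the arm, as the interface text tells. Its arguments: {"type":"object","properties":{"xyz":{"type":"array"},"turn":{"type":"array"},"claw":{"type":"number"},"squeeze":{"type":"number"}},"required":["xyz","turn"]}

```bash
mkdir -p pics; python3 - <<'E'
from cell import r
import cv2,numpy as np,pickle
s=r.state(); print({k:s[k] for k in('time','ee_pos','tcp_rot','wrist_force','opening')})
d={n:r.get_image(n) for n in('scene','top')}
pickle.dump(d,open('im.pkl','wb'))
for n in d: cv2.imwrite(f'pics/{n}0.png',d[n]['frame'][...,::-1])
E
```

```text
{'time': 0.0, 'ee_pos': array([ 198.65960178, -512.32084278,  230.40606655]), 'tcp_rot': array([ 1.79891643e+02, -2.95580624e-03, -1.58814818e+02]), 'wrist_force': array([-0.72804925, -0.32549791,  0.01550858]), 'opening': 1.000904947837962}
```

View pics/top0.png

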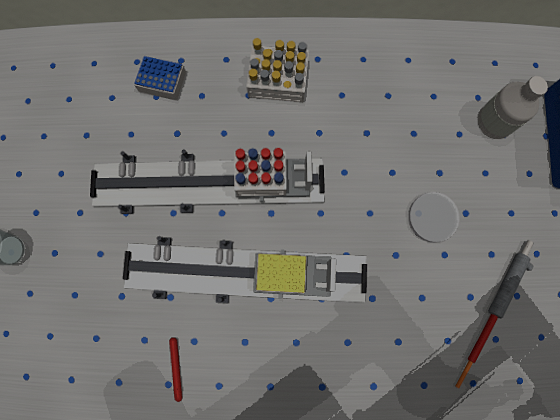

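View pics/scene0.png

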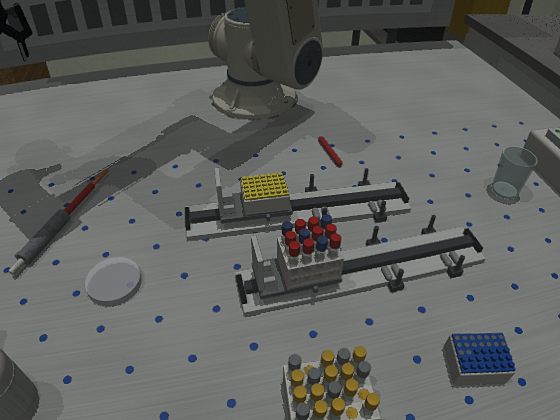

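The top picture shows the tube carrier on the upper rail: rack at about (262,170), plate at about (308,173), first posts at about (187,160) and (186,208), second pair near x=126. The tip box is on the lower rail, around (282,272). The scene picture agrees: the tube rail is the one farther from the robot, with its plate at about (263,262).

```bash
cat > h.py <<'E'
import cv2,numpy as np
def cloud(im,T=None):
    h,w=im['depth'].shape
    v,u=np.mgrid[:h,:w].astype(float)
    p=cv2.undistortPoints(np.stack([u.ravel(),v.ravel()],1)[:,None],im['K'],np.array(im['dist']))[:,0]
    z=im['depth'].ravel().astype(float)
    c=np.c_[p*z[:,None],z]
    if T is None:
        R=cv2.Rodrigues(np.array(im['rvec'],float))[0]
        W=(c-np.ravel(im['tvec']))@R
    else: W=c@T[:3,:3].T+T[:3,3]
    W[z<=0]=np.nan
    return W.reshape(h,w,3)
E
python3 - <<'E'
import pickle,numpy as np,cv2
from h import *
d=pickle.load(open('im.pkl','rb'))
W=cloud(d['top'])
np.set_printoptions(precision=1,suppress=True)
for n,(u,v) in dict(deck1=(220,130),deck2=(200,225),deck3=(380,230),rackcap=(265,166),platetop=(308,173),post=(187,157),post2=(186,208),lpost=(126,209),railL=(96,185),railR=(321,180),tip=(282,272),tipplate=(333,275)).items(): print(n,W[v,u])
img=d['top']['frame'][130:310,80:380]
cv2.imwrite('pics/topc.png',cv2.resize(img[...,::-1],(800,480),interpolation=cv2.INTER_CUBIC))
dk=np.nanmedian(W[215:235,150:350,2]);print('deck',dk)
# height bands
for nm,box in (('tube',(130,230,285,330)),('tip',(235,305,310,370))):
    a,b,c,e=box
    P=W[a:b,c:e].reshape(-1,3); m=(P[:,2]-dk>90)&(P[:,2]-dk<115)
    if m.sum():
        Q=P[m]; print(nm,m.sum(),Q.mean(0),Q.min(0),Q.max(0))
        rct=cv2.minAreaRect(Q[:,:2].astype(np.float32)); print(rct)
# ends of rails black: fit dark channel line
for nm,box in (('tube',(160,205,85,330)),):
    hsv=d['top']['frame'].astype(int).sum(2)
    P=W[170:195,104:232].reshape(-1,3); g=hsv[170:195,104:232].ravel()
    Q=P[g<240]; Q=Q[~np.isnan(Q[:,0])]; print(len(Q),np.median(Q[:,2])-dk); print(cv2.fitLine(Q[:,:2].astype(np.float32),cv2.DIST_HUBER,0,.01,.01).ravel())
E
```

```text
deck1 [716.3  50.5  -0.4]
deck2 [537.8  81.4   2.9]
deck3 [ 529.8 -238.5   -1.1]
rackcap [613.9 -37.1 119.3]
platetop [ 606.2 -104.8  105.5]
post [658.6 106.2  19.6]
post2 [564.4 103.2  25.5]
lpost [563.4 212.5  20.3]
railL [606.4 269.7  24.8]
railR [ 614.8 -132.6   23.4]
tip [451.9 -63.8  79.4]
tipplate [ 446.  -141.2  107.4]
deck 0.19657524485062436
tube 179 [ 615.4 -105.8  103.7] [ 591.6 -110.2   91. ] [ 641.3 -101.9  108.5]
((616.4208984375, -105.99638366699219), (8.35515308380127, 49.719696044921875), 89.72842407226562)
tip 206 [ 446.7 -140.6  103.7] [ 421.9 -145.    90.8] [ 472.3 -136.1  107.4]
((447.1563720703125, -141.18653869628906), (8.337039947509766, 50.39021301269531), 87.53262329101562)
1416 23.58076075708037
[  0.   -1.  612.5 138.9]
```

View pics/topc.png

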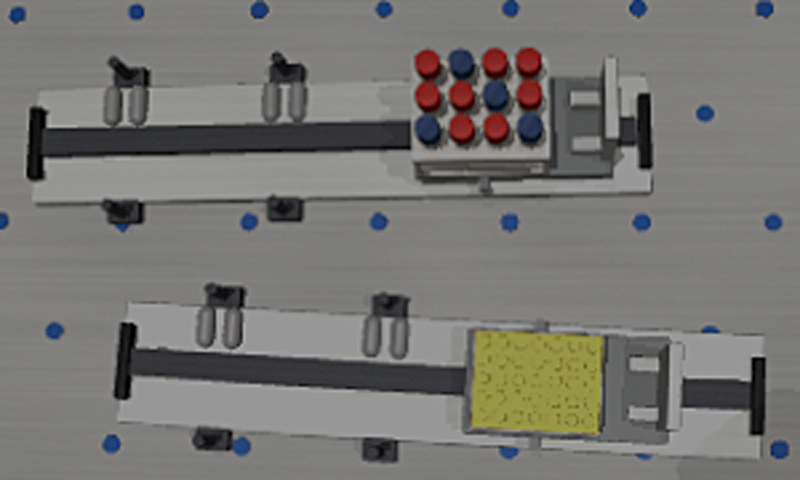

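The crop shows the post pairs at about (130,75)/(125,210) and (290,72)/(285,208), with the carrier's ear at about (487,185). I'll refine the rail direction and the station while turning the tool. The push is towards +y.

```bash
python3 - <<'E'
import pickle,numpy as np,cv2
from h import *
np.set_printoptions(precision=4,suppress=True)
d=pickle.load(open('im.pkl','rb'))
im=d['top'];W=cloud(im); g=im['frame'].astype(int).sum(2)
P=W[145:212,85:335].reshape(-1,3);G=g[145:212,85:335].ravel()
# white slab edges vs y at slab height, dark channel centre per column
for u in (110,145,160,205,225):
    col=g[165:200,u]; dk=np.where(col<240)[0]+165
    print(u,W[dk.min(),u],W[dk.max(),u])
# posts: highest points near each
for nm,(a,b,c,e) in dict(pN1=(200,216,176,198),pF1=(146,164,176,200),pN2=(200,216,116,138),pF2=(146,164,116,140)).items():
    Q=W[a:b,c:e].reshape(-1,3);q=Q[(Q[:,2]>28)&(Q[:,2]<60)];print(nm,len(q),q.mean(0) if len(q) else '',q.min(0) if len(q) else '',q.max(0)if len(q) else '')
# same from scene cam
W2=cloud(d['scene']).reshape(-1,3)
m=(W2[:,2]>32)&(W2[:,2]<60)&(W2[:,0]>540)&(W2[:,0]<690)&(W2[:,1]>60)&(W2[:,1]<260)
for lo,hi in((60,150),(150,260)):
  for xl,xh in((540,600),(630,690)):
    q=W2[m&(W2[:,1]>lo)&(W2[:,1]<hi)&(W2[:,0]>xl)&(W2[:,0]<xh)];print('scene',len(q),np.median(q,0) if len(q) else '',q.max(0) if len(q) else '')
m=(W2[:,2]>60)&(W2[:,2]<110)&(W2[:,0]>580)&(W2[:,0]<650)&(W2[:,1]>-130)&(W2[:,1]<-95)
q=W2[m];print('scene plate',len(q),np.median(q,0),np.percentile(q,[2,98],axis=0))
E
```

```text
110 [619.5682 244.9788  23.105 ] [601.8417 244.854   19.8507]
145 [620.3913 179.4263  25.5719] [603.2551 179.8272  20.6346]
160 [620.845  152.7273  23.1891] [603.2415 152.5529  20.3076]
205 [621.4288  71.246   26.7583] [605.24    71.9756  18.6383]
225 [626.5524  37.4472  13.3634] [606.1114  35.9816  22.408 ]
pN1 29 [566.0019 104.7158  41.0878] [562.8166 101.7198  29.9433] [569.6451 108.4581  48.1925]
pF1 32 [660.5363 106.8061  41.257 ] [657.4363 103.3961  28.3498] [665.7225 111.0997  48.5603]
pN2 31 [563.697  215.2571  40.2439] [560.8056 211.816   28.1176] [567.2886 220.6581  48.5196]
pF2 27 [659.35   216.8636  40.8326] [656.3453 214.2631  28.6527] [663.3882 220.4986  48.3747]
scene 40 [569.8145 104.7286  41.4493] [572.4962 109.1975  49.1107]
scene 50 [665.6133 106.8613  42.7239] [668.7154 112.0725  48.0609]
scene 36 [568.4099 214.5421  42.7958] [570.5626 218.6801  47.7185]
scene 45 [663.469  216.1588  42.4832] [666.2083 221.2404  47.986 ]
scene plate 365 [ 631.9487 -107.7208   98.6336] [[ 597.1791 -110.5705   62.1112]
 [ 645.5684 -102.1975  106.5528]]
```

>>> arm_command([
  [0,0,0],
  [0,0,0],
  [0,0,0],
  [0,0,0],
  [0,0,0],
  [0,0,0],
  [0,0,0],
], turn=[-0.1716,-0.1716,-0.1716,-0.1716,-0.1716,-0.1716,-0.1716], claw=0)

```text
time: 0.98
ee_pos: [198.7, -512.5, 230.7]
tcp_rot: [180.0, 0.1, -89.7]
wrist_force: [0.3, 0.0, 0.2]
opening: -0.001
gripper_force: 0.0
```

Both cameras agree. The station is at about (614, 106), and the second pair of posts is 110 mm farther on, as it should be. The push face is at y ≈ -110, so it should sit at y ≈ 23, about 133 mm of travel. Next I move to about 60 mm behind the plate.

>>> arm_command([
  [-0.034,-0.0415,0],
  [-0.034,-0.0415,0],
  [-0.034,-0.0415,0],
  [-0.034,-0.0415,0],
  [-0.034,-0.0415,0],
  [-0.034,-0.0415,0],
  [-0.034,-0.0415,0],
  [-0.034,-0.0415,0],
], turn=[-0.01,0,0,0,0,0,0,0])

```text
time: 1.98
ee_pos: [529.3, -236.4, 230.9]
tcp_rot: [180.0, 0.0, -89.4]
wrist_force: [0.3, -0.4, 1.1]
opening: -0.0
gripper_force: 0.0
```

>>> arm_command([
  [-0.034,-0.0415,0],
  [-0.034,-0.0415,0],
  [0,0,0],
], turn=[0,0,0])

```text
time: 2.35
ee_pos: [612.4, -166.1, 228.9]
tcp_rot: [179.8, 0.1, -89.2]
wrist_force: [-0.4, -0.7, -0.5]
opening: 0.001
gripper_force: 0.0
```

>>> arm_command([
  [0,-0.004,0.04],
  [0,0,0.04],
  [0,0,0.04],
  [0,0,0.036],
  [0,0,0],
], turn=[0,0,0,0,0])

```text
time: 2.98
ee_pos: [611.8, -169.1, 72.2]
tcp_rot: [179.6, 0.1, -89.5]
wrist_force: [-0.0, -0.7, 0.6]
opening: -0.001
gripper_force: 0.0
```

```bash
python3 - <<'E'
from cell import r
import cv2,numpy as np
from scipy.spatial.transform import Rotation as Ro
from h import *
s=r.state(); im=r.get_image('wrist')
T=np.eye(4);T[:3,:3]=Ro.from_euler('xyz',s['tcp_rot'],degrees=True).as_matrix();T[:3,3]=s['ee_pos']
W=cloud(im,T@np.array(im['hand_eye']))
print(s['time'],s['ee_pos'])
Q=W.reshape(-1,3);m=(Q[:,2]>95)&(Q[:,2]<112)&(abs(Q[:,0]-615)<35)&(Q[:,1]<-90)&(Q[:,1]>-125)
q=Q[m];print(len(q), np.percentile(q,[2,50,98],axis=0).round(1) if len(q) else '')
cv2.imwrite('pics/w1.png',im['frame'][...,::-1])
E
```

```text
2.975 [ 611.78964485 -169.14153617   72.17279937]
0
```

View pics/w1.png

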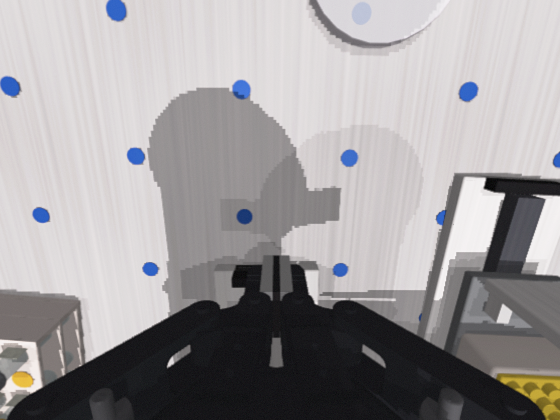

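The wrist camera looks backwards and shows the shut fingers at (275,270), clear of the rails, with the tip box off to the right at (520,380). I'll approach the plate and then push slowly.

>>> arm_command([
  [-0.012,-0.004,0],
  [-0.012,0,0],
  [-0.01,0,0],
  [-0.004,0,0],
  [-0.004,0,0],
  [-0.004,0,0],
  [-0.004,0,0],
  [0,0,0],
], turn=[0,0,0,0,0,0,0,0])

```text
time: 4.03
ee_pos: [618.1, -118.7, 75.2]
tcp_rot: [180.0, 0.0, -89.4]
wrist_force: [-0.5, 0.7, -0.3]
opening: -0.0
gripper_force: 0.0
```

>>> arm_command([
  [-0.006,0,0],
  [-0.006,0,0],
  [-0.006,0,0],
  [-0.006,0,0],
  [-0.006,0,0],
  [-0.006,0,0],
  [-0.006,0,0],
  [-0.006,0,0],
], turn=[0,0,0,0,0,0,0,0])

```text
time: 5.03
ee_pos: [617.6, -70.5, 75.2]
tcp_rot: [180.0, 0.0, -89.4]
wrist_force: [-0.4, -0.5, 0.2]
opening: 0.001
gripper_force: 0.5
```

```bash
cat > chk.py <<'E'
from cell import r
import cv2,numpy as np,sys
from h import *
s=r.state(); print(s['time'],s['ee_pos'].round(1),s['wrist_force'].round(1))
for n in('top','scene'):
    im=r.get_image(n);Q=cloud(im).reshape(-1,3)
    m=(Q[:,2]>108)&(Q[:,2]<125)&(Q[:,0]>570)&(Q[:,0]<660)&(Q[:,1]>s['ee_pos'][1]+25)
    q=Q[m];print(n,'caps',len(q),q.mean(0).round(1),np.percentile(q[:,1],[1,99]).round(1))
    m=(Q[:,2]>88)&(Q[:,2]<112)&(abs(Q[:,0]-447)<32)&(Q[:,1]<-120)&(Q[:,1]>-160)
    q=Q[m];print(n,'tipplate',len(q),q.mean(0).round(1) if len(q) else '')
    cv2.imwrite(f'pics/{n}{sys.argv[1]}.png',im['frame'][...,::-1])
E
python3 chk.py 1; python3 - <<'E'
import pickle
from h import *
d=pickle.load(open('im.pkl','rb'))
for n in d:
    Q=cloud(d[n]).reshape(-1,3);m=(Q[:,2]>108)&(Q[:,2]<125)&(Q[:,0]>570)&(Q[:,0]<660)&(Q[:,1]>-95)&(Q[:,1]<100)
    q=Q[m];print('start',n,len(q),q.mean(0).round(1),np.percentile(q[:,1],[1,99]).round(1))
E
```

```text
5.025 [617.6 -70.5  75.2] [-0.4 -0.5  0.2]
top caps 1052 [613.7  23.  118.6] [-13.4  59.3]
top tipplate 212 [ 446.7 -140.4  103.3]
scene caps 1388 [621.1  22.7 117.5] [-12.7  59.8]
scene tipplate 127 [ 456.8 -141.6  102.8]
start scene 1422 [622.2 -28.5 117.7] [-64.3   8.7]
start top 1045 [615.4 -27.3 118.7] [-63.6   9.4]
```

The caps have moved about 51 mm, so the face is at y ≈ -59, 11 mm ahead of the TCP as predicted. The seated TCP position is therefore y ≈ 12. I'll push to about 18 mm short of that, then go in small steps.

>>> arm_command([
  [-0.008,0,0],
  [-0.008,0,0],
  [-0.008,0,0],
  [-0.008,0,0],
  [-0.008,0,0],
  [-0.008,0,0],
  [-0.008,0,0],
  [-0.006,0,0],
], turn=[0,0,0,0,0,0,0,0])

```text
time: 6.12
ee_pos: [616.9, -8.4, 75.2]
tcp_rot: [180.0, 0.0, -89.4]
wrist_force: [-0.9, -1.4, 0.2]
opening: 0.002
gripper_force: 0.5
```

>>> arm_command([
  [-0.002,0,0],
  [-0.002,0,0],
], turn=[0,0])

```text
time: 6.38
ee_pos: [617.0, -4.9, 75.2]
tcp_rot: [180.0, -0.0, -89.4]
wrist_force: [-0.9, -1.5, -0.2]
opening: -0.001
gripper_force: 0.4
```

>>> arm_command([
  [-0.002,0,0],
  [-0.002,0,0],
], turn=[0,0])

```text
time: 6.62
ee_pos: [616.9, -1.8, 75.3]
tcp_rot: [180.0, -0.1, -89.4]
wrist_force: [0.6, -6.3, -1.3]
opening: -0.004
gripper_force: 3.1
```

```bash
python3 chk.py 2
```

```text
6.625 [616.9  -1.8  75.3] [ 0.6 -6.3 -1.3]
top caps 1066 [612.   91.9 118.3] [ 55.1 128. ]
top tipplate 211 [ 446.6 -140.5  103.3]
scene caps 1353 [619.5  90.1 117.3] [ 54.9 127.5]
scene tipplate 129 [ 457.1 -141.6  102.6]
```

The force is up to 6 N about 14 mm short, so this is the entry ridge. I'll carry on in small steps.

>>> arm_command([
  [-0.002,0,0],
  [-0.002,0,0],
], turn=[0,0])

```text
time: 6.98
ee_pos: [616.8, 2.6, 75.2]
tcp_rot: [180.0, -0.0, -89.4]
wrist_force: [0.6, -3.4, -0.2]
opening: 0.0
gripper_force: 1.7
```

>>> arm_command([
  [-0.002,0,0],
], turn=[0])

```text
time: 7.1
ee_pos: [616.8, 5.3, 75.2]
tcp_rot: [180.0, 0.0, -89.4]
wrist_force: [0.0, -2.0, -1.1]
opening: -0.002
gripper_force: 0.8
```

>>> arm_command([
  [-0.002,0,0],
], turn=[0])

```text
time: 7.22
ee_pos: [616.8, 7.8, 75.2]
tcp_rot: [-180.0, 0.1, -89.4]
wrist_force: [-0.4, 0.5, 0.3]
opening: 0.003
gripper_force: 0.1
```

```bash
python3 chk.py 3
```

```text
7.225 [616.8   7.8  75.2] [-0.4  0.5  0.3]
top caps 1063 [612.  101.8 118.4] [ 64.7 137.9]
top tipplate 211 [ 446.7 -140.5  103.3]
scene caps 1349 [619.5 100.4 117.2] [ 64.8 138. ]
scene tipplate 127 [ 456.6 -141.5  102.6]
```

The force has dropped to zero, so the carrier is over the ridge and being drawn in. I'll back off and check.

>>> arm_command([
  [0,0,0],
  [0.01,0,0],
  [0.02,0,0],
  [0.03,0,0],
  [0,0,0],
], turn=[0,0,0,0,0])

```text
time: 7.95
ee_pos: [617.2, -55.9, 75.2]
tcp_rot: [180.0, -0.0, -89.6]
wrist_force: [-0.4, -0.5, 0.6]
opening: 0.001
gripper_force: 0.0
```

```bash
python3 chk.py 4; python3 - <<'E'
import cv2
a=cv2.imread('pics/top4.png')[130:310,80:380];cv2.imwrite('pics/c4.png',cv2.resize(a,(800,480),interpolation=cv2.INTER_CUBIC))
E
```

```text
7.95 [617.2 -55.9  75.2] [-0.4 -0.5  0.6]
top caps 795 [613.5  95.2 118.4] [ 68.9 123.2]
top tipplate 212 [ 446.5 -140.4  103.2]
scene caps 1362 [619.3 104.7 117.3] [ 69.2 142.4]
scene tipplate 127 [ 456.9 -141.5  102.6]
```

View pics/c4.png

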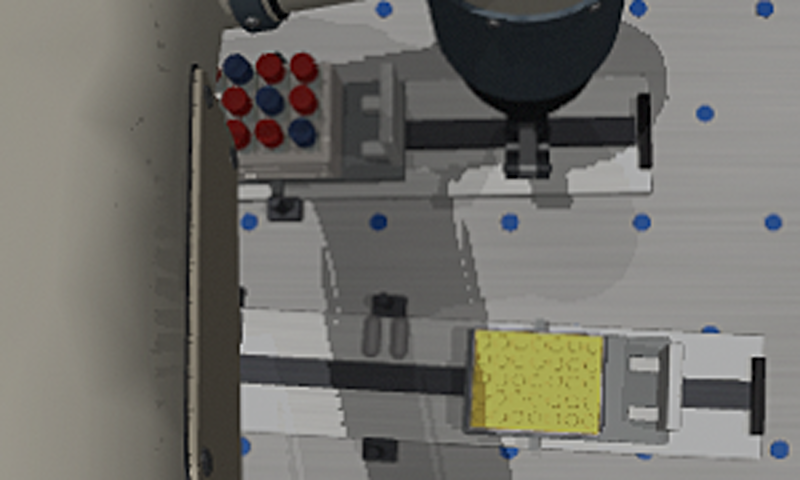

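The crop shows the carrier with its ear at about (283,185), in line with the post at (285,208). The gripper at (528,160) touches nothing. The caps have moved 133 mm in total against the 133 mm expected, including about 4 mm drawn in by the detent, and the tip carrier hasn't moved.

```bash
python3 -c "
from cell import r
print(r.finish_job())"
```

```text
the job is handed in; nothing more can be done
None
```

The tube-rack carrier sits in the detent at the next station, about 133 mm from where it started, which matches the measured distance to the station; the tip-box carrier has not moved, the gripper is clear of everything, and the job was handed in at about 8 s.

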